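# Seat the stopper, zero the drip valve and hold it two turns open

## Robot

A 6-joint arm with a two-finger parallel gripper is mounted at the origin on a cart in front of the work surface, level with it; the furniture and walls round the work are solid. World frame = base frame: x ahead of the robot, y to its left, z up, the work surface at z = 0. Lengths are in m, angles in rad, forces in N, time in s.
With the tool pointing down it reaches from about 0.3 to 0.875 m from the base axis. Payload 6.4 kg.
Tool frame: the origin (TCP) lies midway between the tips of the shut fingers; the grasp point (between the pads) lies 19 mm behind it (arm.grip_point_offset is the z of the grasp point in the tool frame, in m); z points along the fingers, y is the line along which they close (so a half turn about z gives the same grasp; the last joint's range is limited). The gripper opens to 85 mm and grips with 20 to 120 N. Pads are 22 mm wide; open, the fingers measure 114 mm over their backs; the gripper's body (76 mm by 85 mm) begins 54 mm behind the grasp point. The pads swing forward as they close: fully open they stand 13 mm farther back than shut.
Start: joints at [-1.388, 0.181, 1.607, -0, 1.354, -0.206], TCP at [0.218, -0.532, 0.231] pointing down, gripper open.
Joint ranges: [-2.99, 2.99], [-0.89, 2.07], [0.3, 2.58], [-1.14, 4.28], [0, 2.63], [-3.12, 3.12]. Speed limits (rad/s): [2.57, 2.57, 3.01, 3.14, 3.14, 3.14].

## Interface

Orientations are given as a unit quaternion [w, x, y, z].
In Python, from workcell import state, grab_frame, camera_params, job, search_frame, landmark_of, arm gives the robot as it stands. The module is installed in compiled form; this text tells all that it offers.
- The arm moves only by the tool apply_moves, never from a script. Its argument "deltas" is a list that holds one entry, the list of rows, each a list of 7 numbers: the shift along the world's x, y, z each as a share of 0.06 m, from -1 to 1, then the turn, a rotation vector about the world's x, y, z each as a share of 0.08 rad, from -1 to 1, then the closure, from -1 (fully open) to 1 (shut). A call has 1 to 10 rows; each row shifts and turns the commanded pose from where the row before left it; what a row does not reach is not made up. A row lasts 1/8 s, in which the tool goes at most 62.5 mm and 10.7 degrees, less where a joint would pass 70% of its speed; a pose out of reach is approached as far as the arm can. A call with a number of a shift or a turn outside -1 to 1 is refused whole. A call with a gripper value outside its range is refused whole. The fingers move at their own pace and stop on an object; "newtons" is the grip in N (left out, the last holds). Time passes only in rows, so rows that do not move let the fingers close. It gives the time, the measured TCP pose, the force, the opening and the grip force at its end, in the units of the state.
- state(): the state, without advancing time (a new reading comes with each control period).
- grab_frame(name): name is "side" or "top" or "wrist"; returns (picture, depth): 400x640x3 uint8, red, green, blue; 400x640 float32, m along the optical axis (not along the pixel's ray), 0 where there is no reading.
- camera_params(name): a dict with "K" (3x3 intrinsics, pixels), "R" (3x3) and "t" (3): a world point X has camera coordinates R X + t. Camera axes: x right, y down, z forward; pixel columns grow to the right and rows downward; lengths in m; the calibration is good to about 2 mm. A picture is of the moment at which its call begins: read the wrist's pose just before it. camera_params takes no time and is no camera call; for the wrist camera it gives the pose at the moment of the call.
- job.close_job(): hands the job in; it is judged then, once.
Trained networks look in the newest picture that a camera, given by its name, has taken for a name from the list of things; names that differ only in an ending like _2 or _b are one class to them, and where a whole thing is asked for, a point or a joint stands for the part that bears it (a point fixed in the world has none). Each returns a list of dicts, best first, with "score" (0 to 1); they miss things now and then, are a little off and sometimes report something else, mostly with a low value. They report only what shows in the picture. A call takes as long as a camera call.
- search_frame(target, camera): "bbox" ([centre column, centre row, width, height] in pixels, round what is visible of it).
- landmark_of(target, camera): "point" ([column, row] in pixels: a listed point, or the origin of a listed thing).
The state is a dict: "time": time; "qpos": joint angles; "joint_vel": joint speeds; "effort": joint torques, N m; "tcp_pos": TCP position; "ee_rot": TCP orientation; "force": force on the tool from outside, world axes, zero at the start; "wrist_torque": the same for the moment, N m; "width": finger opening in m; "finger_force": force on a finger pad.
Only numpy, scipy, OpenCV 4.12 (cv2) and the standard library are available. Lean on these libraries where they do the work, as an engineer would, in place of code of your own. Each camera call takes 0.05 s, during which the arm holds its last target. There are 200 camera calls.

## Task

Set up the plant drip feeder on the desk: first push the wooden filler stopper on the tank down until it is fully home. Then wind the valve shut by its handwheel (clockwise from above) until it stops, and back it off exactly two full turns. Finish there with the wheel's wooden handle firmly in the gripper and keep hold of it, so that the setting cannot shift while I tighten the lock nut; do not knock the beaker under the spout or the spanner beside it.

Things in the scene. Friction and masses are not known exactly. Their poses are not given: they have to be found in the camera images.
- drip_tank: the drip feeder, fixed to the desk: a white stoneware tank, 116 mm across and 84 mm high, on a black wire stand, tank top 172 mm above the desk. Origin: on the desk under the centre of the tank; z up. Along its -y axis a copper pipe runs at 108 mm height to a brass valve whose upright stem stands at (0, -135 mm), then to a down-turned spout at (0, -197 mm)
- stopper_top (a point): centre of the top face of the filler stopper: a round beech head, 55 mm across and 12 mm thick, on a cork plug, in the neck in the middle of the tank's top. The top face is 197 mm above the desk when the stopper is home (its head then rests on the neck's rim) and up to 206 mm when it stands proud. It goes straight down, needs about 5 N, and stays where it is pushed
- stopper (a joint): how far the stopper is pushed in, m: 0 = 9 mm proud, 0.009 = fully home
- wheel_hub (a point): centre of the brass handwheel, on the upright stem axis, in the plane of the rim. The wheel has three spokes and is 95 mm across; rim thickness 11 mm; its plane is 190 mm above the desk when the valve is shut and rises 3 mm with each turn of opening, as the stem is threaded
- valve_wheel (a joint): angle of the handwheel, rad: 0 = shut, against the stop; it grows counterclockwise from above as the valve opens (6.283 a turn, fully open at 22.6). At 0, and at every whole turn, the handle lies on the -x side of the hub in the tank's frame. Turning it takes about 0.1 N m (2.5 N at the handle); it stays where it is left
- wheel_handle: the upright wooden handle on the handwheel's rim, a revolving grip 16 mm across and 43 mm tall, free to spin on its own pin while it is carried round, so the gripper need not turn. Its axis is 42 mm from the wheel's axis. Origin: on its axis, 33 mm above the plane of the wheel, 22 mm above its lower end and 21 mm below its top (223 mm above the desk when shut)
- number_beaker: small white ceramic beaker, 52 mm across and 68 mm high, standing loose under the spout. Origin: centre of its foot. To be left alone
- spanner: small steel open-ended spanner, 130 mm long, lying loose in front of the valve. To be left alone

How it is judged:
By the outcome, as a careful person would: the job done as asked, in the order asked, and still so for the second after the job is handed in, while the arm keeps its last pose, push and grip.
It also fails if it takes over 72 s, if anything falls off the work surface, if the arm or the gripper's body presses on something with over 40 N, if the wrist force passes 120 N, or if a joint passes its speed limit or range.

## Working session

There is one attempt and no reset: what is moved stays moved. The work goes in short steps, Python scripts to look and compute and a tool call to move; the robot and the scene stay as the last step left them, time stands still between calls to the robot, and variables do not carry over. Pictures are saved under pics/ and viewed, at most 10 in all, crops included, and the job is handed in when it is done.

Besides the shell and the picture viewer there is one more tool, called after ">>>" as name(argument=value, ...) on one line, values as JSON. apply_moves: Moves the arm, as the interface text tells. Shift numbers are shares of 0.06 m and turn numbers shares of 0.08 rad, none past 1 either way. Its arguments: {"type":"object","properties":{"deltas":{"type":"array"},"newtons":{"type":"number"}},"required":["deltas"]}

```bash
mkdir -p pics; cat > h.py <<'E'
import numpy as np, cv2
from workcell import *
def pt(cam,u,v,d):
    c=camera_params(cam);K=c["K"]
    X=np.array([(u-K[0,2])/K[0,0]*d,(v-K[1,2])/K[1,1]*d,d])
    return c["R"].T@(X-c["t"])
def atz(cam,u,v,z):
    c=camera_params(cam);r=c["R"].T@np.linalg.inv(c["K"])@np.array([u,v,1.]);o=-c["R"].T@c["t"]
    return o+r*(z-o[2])/r[2]
E
python3 - <<'E'
from h import *
ims=[]
for c in("side","top"):
    p,d=grab_frame(c);cv2.imwrite(f"pics/{c}0.png",p[:,:,::-1]);np.save(c+".npy",d)
    print(c,"pos",-camera_params(c)["R"].T@camera_params(c)["t"])
    for t in("stopper_top","wheel_hub","wheel_handle","drip_tank","number_beaker","spanner"):
        for r in landmark_of(t,c)[:2]:
            u,v=r["point"];i=(min(399,int(round(v))),min(639,int(round(u))))
            print(c,t,np.round([u,v,r["score"]],2),np.round(pt(c,u,v,d[i]),3))
s=state();print(s["tcp_pos"],s["ee_rot"],s["time"],arm.grip_point_offset)
E
```

```text
side pos [ 0.40500839 -0.68160956  0.67916756]
side stopper_top [303.9  212.3    0.64] [ 0.518  0.127 -0.   ]
side stopper_top [303.6  152.     0.63] [0.516 0.107 0.205]
side wheel_hub [295.7  181.4    0.95] [0.491 0.069 0.148]
side wheel_handle [289.1 162.5   0.6] [0.472 0.026 0.23 ]
side wheel_handle [305.   148.7    0.56] [0.521 0.121 0.206]
side drip_tank [305.6  213.6    0.72] [0.521 0.116 0.004]
side number_beaker [289.4  266.8    0.88] [ 0.453 -0.092  0.028]
side spanner [260.4  227.5    0.55] [0.396 0.074 0.007]
top pos [3.54763831e-01 9.77972486e-06 9.87086619e-01]
top stopper_top [244.3  211.1    0.67] [0.523 0.121 0.207]
top wheel_hub [318.3 232.7   0.6] [ 0.473 -0.009  0.205]
top wheel_handle [292.4  233.2    0.46] [0.47  0.036 0.246]
top drip_tank [258.   227.     0.82] [0.497 0.102 0.175]
top number_beaker [345.   255.4    0.87] [ 0.447 -0.066  0.01 ]
top spanner [278.9  287.3    0.55] [0.389 0.084 0.01 ]
[ 0.21799914 -0.53209424  0.23131411] [1.54361228e-05 9.81163390e-01 1.93179714e-01 1.56261600e-05] 0.7 -0.0187
```

View pics/top0.png

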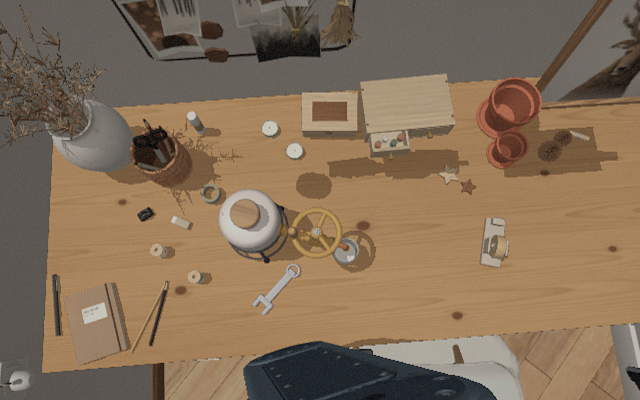

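View pics/side0.png

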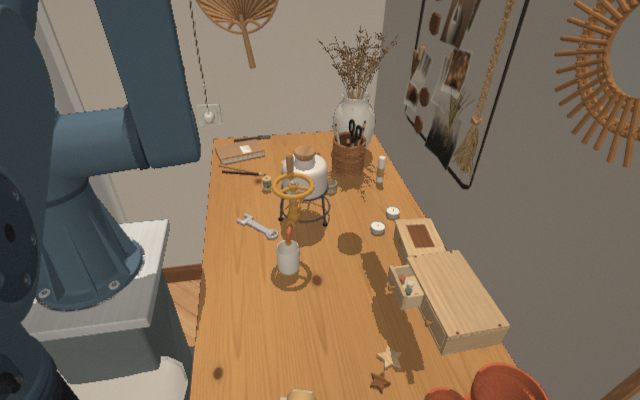

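```bash
cat > cloud.py <<'E'
from h import *
from scipy.optimize import least_squares
def cloud(c,d):
    v,u=np.nonzero(d>0);P=camera_params(c);K=P["K"];z=d[v,u]
    X=np.c_[(u-K[0,2])/K[0,0]*z,(v-K[1,2])/K[1,1]*z,z]
    return (X-P["t"])@P["R"]
def circ(p,r=None):
    f=lambda q:np.hypot(*(p-q[:2]).T)-(q[2] if r is None else r)
    return least_squares(f,[*p.mean(0),.04],loss="soft_l1",f_scale=.002).x
E
python3 - <<'E'
from cloud import *
for c in("top","side"):
    X=cloud(c,np.load(c+".npy"))
    near=lambda x,y,r:X[np.hypot(X[:,0]-x,X[:,1]-y)<r]
    A=near(.52,.122,.04);A=A[(A[:,2]>.194)&(A[:,2]<.22)]
    print(c,"stopper n",len(A),A.mean(0).round(4),np.median(A[:,2]).round(4),((A.max(0)+A.min(0))/2).round(4),np.ptp(A,axis=0).round(3))
    W=near(.475,-.007,.07);W=W[(W[:,2]>.185)]
    print("z hist",np.histogram(W[:,2],bins=np.arange(.185,.265,.005)))
    R=W[(W[:,2]<.215)];R=R[np.hypot(R[:,0]-.475,R[:,1]+.007)>.03];print("rim",circ(R[:,:2]).round(4),np.median(R[:,2]).round(4),len(R))
    H=W[W[:,2]>.222];print("handle",len(H),H.mean(0).round(4),H.min(0).round(3),H.max(0).round(3))
    T=X[(X[:,2]>.1)&(X[:,2]<.165)&(np.hypot(X[:,0]-.515,X[:,1]-.12)<.075)];print("tank",circ(T[:,:2],.058).round(4),len(T))
    S=near(.45,-.068,.05);S=S[(S[:,2]>.03)&(S[:,2]<.066)];print("beaker",circ(S[:,:2],.026).round(3),len(S))
p=cv2.imread("pics/top0.png")[180:280,210:370];q=cv2.imread("pics/side0.png")[135:295,250:350]
cv2.imwrite("pics/z.png",np.hstack([cv2.resize(p,(480,300),interpolation=2),cv2.resize(q,(188,300),interpolation=2)]))
E
```

```text
top stopper n 704 [0.5185 0.122  0.2055] 0.2057 [0.5197 0.1219 0.2032] [0.054 0.052 0.014]
z hist (array([  0, 165, 832,  97,  14,   2,   2,   6,   1,   3,  12,  21,  40,
         1,   0,   0]), array([0.185, 0.19 , 0.195, 0.2  , 0.205, 0.21 , 0.215, 0.22 , 0.225,
       0.23 , 0.235, 0.24 , 0.245, 0.25 , 0.255, 0.26 , 0.265]))
rim [ 0.4747 -0.0048  0.0414] 0.1975 846
handle 81 [0.4725 0.0365 0.2431] [0.466 0.029 0.222] [0.481 0.045 0.251]
tank [0.5204 0.1223 0.04  ] 627
beaker [ 0.452 -0.064  0.04 ] 103
side stopper n 257 [0.5186 0.1121 0.204 ] 0.2052 [0.5198 0.1166 0.2011] [0.053 0.05  0.014]
z hist (array([ 29, 188, 416,  38,  18,  11,  14,  14,  14,  15,  18,  14,  16,
         0,   0,   0]), array([0.185, 0.19 , 0.195, 0.2  , 0.205, 0.21 , 0.215, 0.22 , 0.225,
       0.23 , 0.235, 0.24 , 0.245, 0.25 , 0.255, 0.26 , 0.265]))
rim [ 0.4752 -0.0115  0.0414] 0.197 540
handle 85 [0.4735 0.0295 0.2362] [0.466 0.024 0.222] [0.482 0.037 0.25 ]
tank [0.5196 0.1206 0.04  ] 580
beaker [ 0.453 -0.069  0.04 ] 425
```

View pics/z.png

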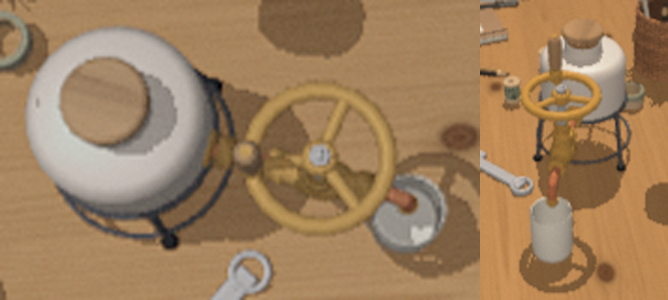

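>>> apply_moves(deltas=[[[0.3,0.6,0.6,0,0,0,1],[0.4,0.85,0.6,0,0,0,1],[0.4,0.85,0.3,0,0,0,1],[0.4,0.85,0,0,0,0,1],[0.4,0.85,0,0,0,0,1],[0.4,0.85,0,0,0,0,1],[0.4,0.85,0,0,0,0,1],[0.4,0.85,0,0,0,0,1],[0.4,0.85,0,0,0,0,1],[0,0,0,0,0,0,1]]], newtons=60)

```text
time: 1.95
tcp_pos: [0.4273, -0.088, 0.3191]
ee_rot: [-0.0, 0.981, 0.196, 0.0]
force: [-0.4, -0.5, -0.4]
width: 0.0002
finger_force: 0.0
```

```bash
python3 - <<'E'
from cloud import *
s=state();print(s["tcp_pos"],s["ee_rot"],s["force"],s["time"])
p,d=grab_frame("wrist");cv2.imwrite("pics/w1.png",p[:,:,::-1]);np.save("w1.npy",d)
for t in("stopper_top","wheel_hub","wheel_handle"):
    for r in landmark_of(t,"wrist")[:2]:
        u,v=r["point"];i=(min(399,int(round(v))),min(639,int(round(u))))
        print(t,np.round([u,v,r["score"]],2),np.round(pt("wrist",u,v,d[i]),4))
X=cloud("wrist",d)
near=lambda x,y,r:X[np.hypot(X[:,0]-x,X[:,1]-y)<r]
A=near(.52,.122,.04);A=A[(A[:,2]>.194)&(A[:,2]<.22)]
if len(A):print("stopper n",len(A),np.median(A[:,2]).round(4),((A.max(0)+A.min(0))/2).round(4),np.ptp(A,axis=0).round(3))
W=near(.475,-.007,.065);R=W[(W[:,2]<.21)&(W[:,2]>.185)];R=R[np.hypot(R[:,0]-.475,R[:,1]+.007)>.03]
print("rim",len(R));
if len(R):print(circ(R[:,:2]).round(4),R[:,2].max())
E
```

```text
[ 0.42727708 -0.08800531  0.31914389] [-2.06716479e-04  9.80506016e-01  1.96488551e-01  3.99571553e-04] [-0.37402607 -0.54150989 -0.42965689] 1.95
wheel_hub [193.7  132.9    0.62] [0.3844 0.0793 0.0058]
wheel_hub [248.3   91.4    0.56] [ 0.4751 -0.0135  0.2038]
wheel_handle [178.2   69.4    0.89] [0.4733 0.0223 0.243 ]
stopper n 33 0.1967 [0.4948 0.1038 0.1966] [0.005 0.011 0.005]
rim 5121
[ 0.4745 -0.0138  0.0408] 0.20974289213951278
```

View pics/w1.png

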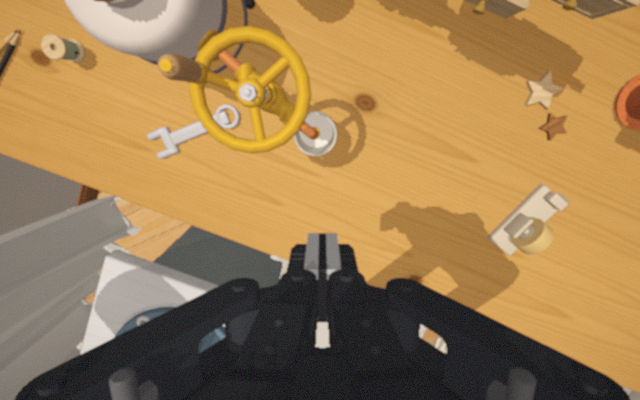

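>>> apply_moves(deltas=[[[0.39,0.87,0,0,0,0,1],[0.39,0.87,0,0,0,0,1],[0.39,0.87,0,0,0,0,1],[0.38,0.87,0,0,0,0,1],[0,0,-0.5,0,0,0,1],[0,0,-0.6,0,0,0,1],[0,0,-0.4,0,0,0,1],[0,0,-0.15,0,0,0,1],[0,0,0,0,0,0,1]]])

```text
time: 3.28
tcp_pos: [0.5196, 0.1162, 0.2199]
ee_rot: [-0.0, 0.981, 0.192, -0.0]
force: [-0.5, -0.2, 0.0]
width: 0.0001
finger_force: 0.0
```

```bash
python3 - <<'E'
from h import *
p,d=grab_frame("side");cv2.imwrite("pics/s2.png",cv2.resize(p[80:240,220:380,::-1],(640,640))[:600])
p,d=grab_frame("top");cv2.imwrite("pics/s3.png",p)
E
```

```text
(no output)
```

View pics/s2.png

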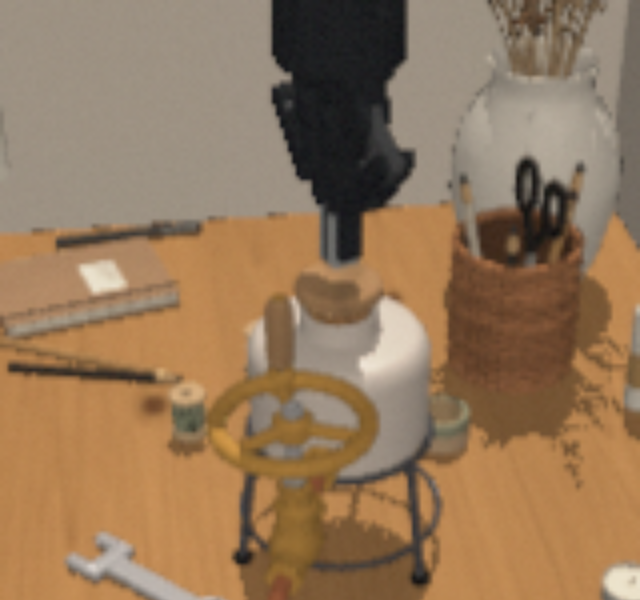

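>>> apply_moves(deltas=[[[0,0.08,-0.1,0,0,0,1],[0,0,-0.08,0,0,0,1],[0,0,-0.05,0,0,0,1],[0,0,-0.03,0,0,0,1],[0,0,-0.03,0,0,0,1],[0,0,-0.03,0,0,0,1],[0,0,0,0,0,0,1]]])

```text
time: 4.25
tcp_pos: [0.5193, 0.1223, 0.2007]
ee_rot: [-0.0, 0.981, 0.193, -0.0]
force: [-3.6, 1.9, 2.7]
width: 0.0003
finger_force: 1.7
```

>>> apply_moves(deltas=[[[0,0,-0.03,0,0,0,1],[0,0,-0.02,0,0,0,1],[0,0,0,0,0,0,1]]])

```text
time: 4.62
tcp_pos: [0.5195, 0.1222, 0.1975]
ee_rot: [-0.0, 0.981, 0.193, 0.0]
force: [-1.6, 1.9, 2.3]
width: 0.0001
finger_force: 1.1
```

>>> apply_moves(deltas=[[[0,0,-0.015,0,0,0,1],[0,0,0,0,0,0,1]]])

```text
time: 4.88
tcp_pos: [0.5196, 0.1222, 0.197]
ee_rot: [0.0, 0.981, 0.193, 0.0]
force: [-2.5, 0.9, 4.7]
width: -0.0001
finger_force: 2.5
```

>>> apply_moves(deltas=[[[0,0,-0.015,0,0,0,1],[0,0,0,0,0,0,1]]])

```text
time: 5.12
tcp_pos: [0.5196, 0.1222, 0.197]
ee_rot: [0.0, 0.981, 0.193, 0.0]
force: [-5.7, 0.3, 10.5]
width: 0.0004
finger_force: 5.2
```

>>> apply_moves(deltas=[[[0,0,-0.015,0,0,0,1],[0,0,0,0,0,0,1]]])

```text
time: 5.38
tcp_pos: [0.5196, 0.1222, 0.1969]
ee_rot: [0.0, 0.981, 0.193, 0.0]
force: [-7.8, 1.1, 15.9]
width: 0.0002
finger_force: 7.8
```

>>> apply_moves(deltas=[[[0,0,0.2,0,0,0,1],[0,0,0.5,0,0,0,0.5],[0,0,0.6,0,0,0,-1],[0,0,0.6,0,0,0,-1],[-0.39,-0.72,0.15,0,0,0,-1],[-0.39,-0.72,0,0,0,0,-1],[0,0,0,0,0,0,-1]]])

```text
time: 6.25
tcp_pos: [0.4721, 0.0334, 0.3184]
ee_rot: [0.001, 0.982, 0.191, 0.001]
force: [-0.2, 0.2, 0.8]
width: 0.0853
finger_force: 0.0
```

```bash
python3 - <<'E'
from cloud import *
s=state();print(s["tcp_pos"])
X=cloud("top",np.load("top.npy"));H=X[(np.hypot(X[:,0]-.473,X[:,1]-.036)<.03)&(X[:,2]>.238)]
print(np.median(H,axis=0),H.min(0),H.max(0),atz("top",292.4,233.2,.2285))
p,d=grab_frame("wrist");cv2.imwrite("pics/w2.png",p[:,:,::-1])
for t in("stopper_top","wheel_hub","wheel_handle"):
    for r in landmark_of(t,"wrist")[:2]: print(t,r,atz("wrist",*r["point"],{"stopper_top":.197,"wheel_hub":.1955,"wheel_handle":.2285}[t]))
E
```

```text
[0.47213545 0.03340691 0.31838086]
[0.47294472 0.03663485 0.24559861] [0.46568304 0.02938519 0.23824805] [0.48132862 0.0449246  0.2514495 ] [0.47221437 0.03643005 0.2285    ]
stopper_top {'point': [238.8, 91.1], 'score': 0.86} [0.51927614 0.12184879 0.197     ]
wheel_hub {'point': [365.5, 199.1], 'score': 0.97} [ 0.47700005 -0.00260843  0.1955    ]
```

View pics/w2.png

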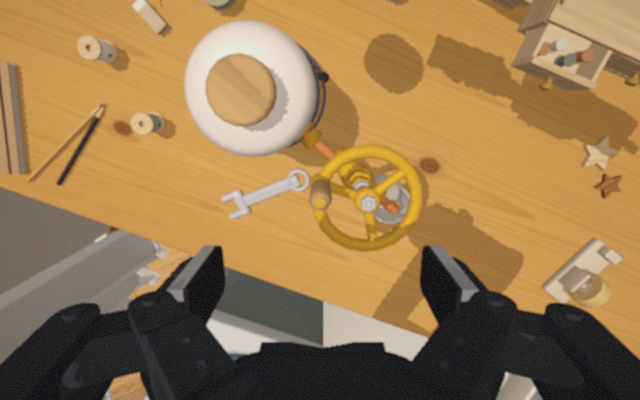

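>>> apply_moves(deltas=[[[0,0.05,-0.4,0,0,0,-1],[0,0,-0.5,0,0,0,-1],[0,0,-0.45,0,0,0,-1],[0,0,-0.3,0,0,0,-1],[0,0,-0.15,0,0,0,-1],[0,0,0,0,0,0,1],[0,0,0,0,0,0,1],[0,0,0,0,0,0,1],[0,0,0,0,0,0,1],[0,0,0,0,0,0,1]]], newtons=50)

```text
time: 7.7
tcp_pos: [0.4735, 0.0368, 0.2109]
ee_rot: [0.002, 0.981, 0.193, 0.001]
force: [0.9, -8.0, 0.3]
width: 0.0148
finger_force: 48.7
```

```bash
python3 - <<'E'
from h import *
s=state();print(s["tcp_pos"],s["width"],s["force"],s["wrist_torque"],s["finger_force"])
p,d=grab_frame("wrist");cv2.imwrite("pics/w3.png",p[:,:,::-1])
E
```

```text
[0.47351704 0.0368478  0.21086752] 0.014761102792621059 [ 0.86674853 -8.00925929  0.32943493] [-1.15281641 -0.17307429 -0.01056089] 48.663488030433655
```

View pics/w3.png

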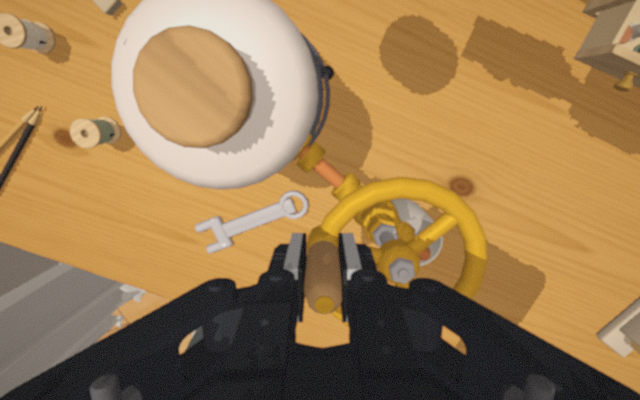

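```bash
cat > arc.py <<'E'
import sys,numpy as np,json
# start deg, end deg, rows, correction x y z (m) spread on the first row
a0,a1,n=float(sys.argv[1]),float(sys.argv[2]),int(sys.argv[3])
c=np.array([float(x) for x in sys.argv[4:7]]) if len(sys.argv)>4 else np.zeros(3)
a=np.radians(np.linspace(a0,a1,n+1))
P=np.c_[.042*np.cos(a),.042*np.sin(a),.003*(a-a[0])/(2*np.pi)]
P[1:]+=c
D=np.diff(np.round((P-P[0])/.06,2),axis=0).round(2)+0.
print(json.dumps([[*r,0,0,0,1] for r in D.tolist()]))
E
python3 arc.py 92 -68 8 0 -.0012 0
```

```text
[[0.24, -0.05, 0.0, 0, 0, 0, 1], [0.22, -0.12, -0.01, 0, 0, 0, 1], [0.16, -0.18, 0.0, 0, 0, 0, 1], [0.09, -0.22, 0.0, 0, 0, 0, 1], [0.01, -0.25, 0.0, 0, 0, 0, 1], [-0.08, -0.23, -0.01, 0, 0, 0, 1], [-0.15, -0.19, 0.0, 0, 0, 0, 1], [-0.2, -0.13, 0.0, 0, 0, 0, 1]]
```

>>> apply_moves(deltas=[[[0.24,-0.05,0,0,0,0,1],[0.22,-0.12,-0.01,0,0,0,1],[0.16,-0.18,0,0,0,0,1],[0.09,-0.22,0,0,0,0,1]]])

```text
time: 8.25
tcp_pos: [0.5185, 0.0057, 0.211]
ee_rot: [-0.001, 0.981, 0.193, 0.004]
force: [5.4, 5.5, 1.0]
width: 0.0146
finger_force: 48.8
```

>>> apply_moves(deltas=[[[0.01,-0.25,0,0,0,0,1],[-0.08,-0.23,-0.01,0,0,0,1],[-0.15,-0.19,0,0,0,0,1],[-0.2,-0.13,0,0,0,0,1]]])

```text
time: 8.75
tcp_pos: [0.4924, -0.0449, 0.2102]
ee_rot: [0.001, 0.981, 0.193, 0.003]
force: [3.7, 2.0, 1.2]
width: 0.0148
finger_force: 48.9
```

```bash
python3 arc.py -68 -268 10
```

```text
[[-0.24, -0.05, 0.0, 0, 0, 0, 1], [-0.24, 0.03, -0.01, 0, 0, 0, 1], [-0.21, 0.12, 0.0, 0, 0, 0, 1], [-0.17, 0.18, 0.0, 0, 0, 0, 1], [-0.09, 0.22, 0.0, 0, 0, 0, 1], [-0.01, 0.25, -0.01, 0, 0, 0, 1], [0.08, 0.23, 0.0, 0, 0, 0, 1], [0.15, 0.19, 0.0, 0, 0, 0, 1], [0.21, 0.13, 0.0, 0, 0, 0, 1], [0.23, 0.05, -0.01, 0, 0, 0, 1]]
```

>>> apply_moves(deltas=[[[-0.24,-0.05,0,0,0,0,1],[-0.24,0.03,-0.01,0,0,0,1],[-0.21,0.12,0,0,0,0,1],[-0.17,0.18,0,0,0,0,1],[-0.09,0.22,0,0,0,0,1],[-0.01,0.25,-0.01,0,0,0,1]]])

```text
time: 9.5
tcp_pos: [0.4359, 0.0011, 0.2087]
ee_rot: [0.002, 0.981, 0.193, 0.005]
force: [23.7, -7.0, -9.3]
width: 0.015
finger_force: 49.3
```

>>> apply_moves(deltas=[[[0.08,0.23,0,0,0,0,1]]])

```text
time: 9.62
tcp_pos: [0.4394, 0.0124, 0.2086]
ee_rot: [0.005, 0.981, 0.193, 0.003]
force: [4.0, -36.9, -4.8]
width: 0.0145
finger_force: 50.7
```

>>> apply_moves(deltas=[[[0,0,0,0,0,0,1],[0,0,0,0,0,0,1]]])

```text
time: 9.88
tcp_pos: [0.4388, 0.0107, 0.2084]
ee_rot: [0.006, 0.981, 0.193, 0.001]
force: [7.6, -20.9, -3.1]
width: 0.0148
finger_force: 50.6
```

```bash
python3 - <<'E'
from cloud import *
s=state();print(s["tcp_pos"],s["force"],s["wrist_torque"],s["effort"])
for c in("wrist","top"):
  p,d=grab_frame(c);cv2.imwrite(f"pics/{c}4.png",p[:,:,::-1])
  X=cloud(c,d)
  W=X[np.hypot(X[:,0]-.475,X[:,1]+.006)<.06];R=W[(W[:,2]<.205)&(W[:,2]>.183)];R=R[np.hypot(R[:,0]-.475,R[:,1]+.006)>.03]
  print(c,"rim",len(R),np.median(R,axis=0),circ(R[:,:2]) if len(R)>30 else "")
  for t in("wheel_hub","wheel_handle"):
    for r in landmark_of(t,c)[:1]: print(t,r,atz(c,*r["point"],.192 if t=="wheel_hub" else .225))
E
```

```text
[0.43878469 0.01069539 0.20843911] [  7.57385024 -20.91781638  -3.11701922] [-3.43842597 -1.1861381   0.09574677] [  9.48412299 -28.61601949 -29.44957316   5.55156738   3.71002704
   0.09453075]
wrist rim 10976 [ 0.48601392 -0.00360719  0.1934281 ] [ 0.47567706 -0.00683191  0.04043184]
wheel_hub {'point': [384.8, 187.2], 'score': 0.95} [ 0.47582735 -0.00894052  0.192     ]
wheel_handle {'point': [327.2, 276.2], 'score': 0.57} [0.43669408 0.00675954 0.225     ]
top rim 17 [ 0.44625584 -0.03346322  0.19429145]
```

View pics/wrist4.png

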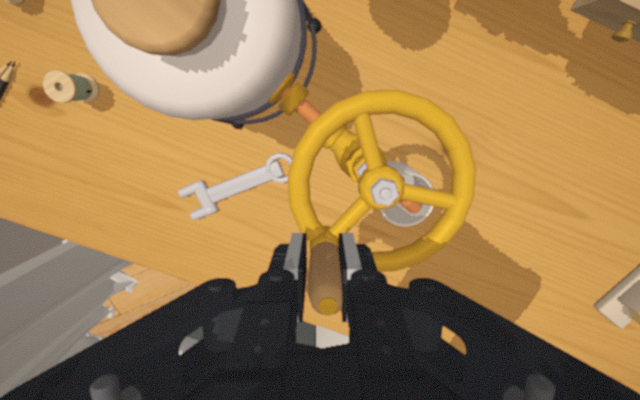

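>>> apply_moves(deltas=[[[0.02,0.05,0,0,0,0,1],[0,0,0,0,0,0,1],[0,0,0,0,0,0,1]]])

```text
time: 10.55
tcp_pos: [0.4392, 0.0117, 0.2084]
ee_rot: [0.007, 0.981, 0.193, -0.0]
force: [4.2, -30.2, -1.6]
width: 0.0145
finger_force: 50.5
```

```bash
python3 - <<'E'
from cloud import *
s=state();print(s["tcp_pos"],s["force"])
p,d=grab_frame("wrist");X=cloud("wrist",d)
A=X[np.hypot(X[:,0]-.52,X[:,1]-.1218)<.02];print("stopper",np.median(A[:,2]))
r=np.hypot(X[:,0]-.4757,X[:,1]+.0065)
R=X[(abs(r-.042)<.0025)&(X[:,2]>.18)&(X[:,2]<.206)&(X[:,0]>.46)];print("rim crest",np.median(R[:,2]),len(R))
d=np.load("w1.npy")
E
```

```text
[0.4392298  0.01168254 0.20841302] [  4.20287853 -30.24137472  -1.63357768]
stopper 0.19593905114239404
rim crest 0.19390754129034898 3696
```

>>> apply_moves(deltas=[[[-0.01,-0.07,0,0,0,0,1],[-0.01,-0.06,0,0,0,0,1],[0,0,0,0,0,0,1]]])

```text
time: 10.98
tcp_pos: [0.4383, 0.009, 0.2085]
ee_rot: [0.002, 0.981, 0.193, 0.002]
force: [7.0, -4.9, 0.6]
width: 0.0145
finger_force: 51.0
```

```bash
python3 arc.py 160 340 9;python3 arc.py 340 520 9; python3 -c "
from h import *
s=state();print(s['tcp_pos'],s['force'])"
```

```text
[[-0.04, -0.24, 0.0, 0, 0, 0, 1], [0.04, -0.24, 0.01, 0, 0, 0, 1], [0.12, -0.21, 0.0, 0, 0, 0, 1], [0.19, -0.16, 0.0, 0, 0, 0, 1], [0.23, -0.08, 0.0, 0, 0, 0, 1], [0.24, 0.0, 0.01, 0, 0, 0, 1], [0.23, 0.08, 0.0, 0, 0, 0, 1], [0.18, 0.16, 0.0, 0, 0, 0, 1], [0.13, 0.21, 0.01, 0, 0, 0, 1]]
[[0.04, 0.24, 0.0, 0, 0, 0, 1], [-0.04, 0.24, 0.01, 0, 0, 0, 1], [-0.12, 0.21, 0.0, 0, 0, 0, 1], [-0.19, 0.16, 0.0, 0, 0, 0, 1], [-0.23, 0.08, 0.0, 0, 0, 0, 1], [-0.24, 0.0, 0.01, 0, 0, 0, 1], [-0.23, -0.08, 0.0, 0, 0, 0, 1], [-0.18, -0.16, 0.0, 0, 0, 0, 1], [-0.13, -0.21, 0.0, 0, 0, 0, 1]]
[0.43833408 0.00895261 0.20845715] [ 6.97695181 -4.91304561  0.56327104]
```

>>> apply_moves(deltas=[[[-0.02,-0.25,0,0,0,0,1],[0.04,-0.24,0.01,0,0,0,1],[0.12,-0.21,0,0,0,0,1],[0.19,-0.16,0,0,0,0,1],[0.23,-0.08,0,0,0,0,1],[0.24,0,0.01,0,0,0,1],[0.23,0.08,0,0,0,0,1],[0.18,0.16,0,0,0,0,1],[0.13,0.21,0.01,0,0,0,1]]])

```text
time: 12.1
tcp_pos: [0.5178, -0.02, 0.2101]
ee_rot: [0.001, 0.981, 0.193, -0.0]
force: [-1.7, -2.8, 3.7]
width: 0.0147
finger_force: 51.1
```

>>> apply_moves(deltas=[[[0.04,0.24,0,0,0,0,1],[-0.04,0.24,0.01,0,0,0,1],[-0.12,0.21,0,0,0,0,1],[-0.19,0.16,0,0,0,0,1],[-0.23,0.08,0,0,0,0,1],[-0.24,0,0.01,0,0,0,1],[-0.23,-0.08,0,0,0,0,1],[-0.18,-0.16,0,0,0,0,1],[-0.13,-0.21,0,0,0,0,1]]])

```text
time: 13.22
tcp_pos: [0.4388, 0.0107, 0.2112]
ee_rot: [-0.0, 0.981, 0.194, 0.002]
force: [10.3, -0.8, 2.4]
width: 0.0143
finger_force: 51.3
```

>>> apply_moves(deltas=[[[-0.04,-0.24,0,0,0,0,1],[0.04,-0.24,0.01,0,0,0,1],[0.12,-0.21,0,0,0,0,1],[0.19,-0.16,0,0,0,0,1],[0.23,-0.08,0,0,0,0,1],[0.24,0,0.01,0,0,0,1],[0.23,0.08,0,0,0,0,1],[0.18,0.16,0,0,0,0,1],[0.13,0.21,0.01,0,0,0,1]]])

```text
time: 14.35
tcp_pos: [0.5179, -0.0195, 0.2132]
ee_rot: [0.001, 0.981, 0.193, 0.0]
force: [-1.0, -3.3, 5.1]
width: 0.0148
finger_force: 51.2
```

>>> apply_moves(deltas=[[[0.04,0.24,0,0,0,0,1],[-0.04,0.24,0.01,0,0,0,1],[-0.12,0.21,0,0,0,0,1],[-0.19,0.16,0,0,0,0,1],[-0.23,0.08,0,0,0,0,1],[-0.24,0,0.01,0,0,0,1],[-0.23,-0.08,0,0,0,0,1],[-0.17,-0.16,0,0,0,0,1],[-0.12,-0.19,0,0,0,0,1]]])

```text
time: 15.48
tcp_pos: [0.4394, 0.0119, 0.2141]
ee_rot: [-0.001, 0.981, 0.193, 0.001]
force: [7.2, 0.6, 5.6]
width: 0.0147
finger_force: 51.6
```

>>> apply_moves(deltas=[[[0,0,0,0,0,0,1],[0,0,0,0,0,0,1],[0,0,0,0,0,0,1]]])

```text
time: 15.85
tcp_pos: [0.4392, 0.0111, 0.2141]
ee_rot: [0.0, 0.981, 0.193, 0.0]
force: [0.7, -2.4, 8.0]
width: 0.0149
finger_force: 51.7
```

>>> apply_moves(deltas=[[[-0.01,-0.03,0.02,0,0,0,1],[0,0,0,0,0,0,1],[0,0,0,0,0,0,1]]])

```text
time: 16.23
tcp_pos: [0.4388, 0.0099, 0.2145]
ee_rot: [-0.0, 0.981, 0.193, 0.0]
force: [5.7, 0.3, 0.7]
width: 0.0144
finger_force: 50.9
```

```bash
python3 - <<'E'
from cloud import *
s=state();print(s["tcp_pos"],s["force"])
p,d=grab_frame("wrist");cv2.imwrite("pics/w5.png",p[:,:,::-1]);np.save("w5.npy",d)
X=cloud("wrist",d);hub=None
r=np.hypot(X[:,0]-.4757,X[:,1]+.0065)
R=X[(abs(r-.042)<.0025)&(X[:,2]>.18)&(X[:,2]<.212)&(X[:,0]>.46)];print("rim crest",np.median(R[:,2]),len(R))
A=X[np.hypot(X[:,0]-.52,X[:,1]-.1218)<.02];print("stopper",np.median(A[:,2]))
# spoke angles: yellow points inside rim (r 14..34 mm) near wheel plane, shut picture vs now
q=cv2.imread("pics/wrist4.png")
cv2.imwrite("pics/cmp.png",np.hstack([q[60:320,240:500],p[60:320,240:500,::-1]]))
E
```

```text
[0.43878141 0.00986922 0.21453701] [5.66211985 0.30670305 0.73767205]
rim crest 0.19986370054916103 3715
stopper 0.1959241774396822
```

View pics/cmp.png

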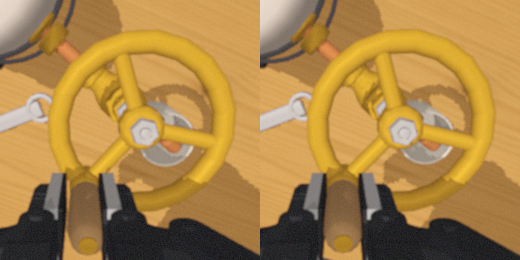

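>>> apply_moves(deltas=[[[-0.01,-0.02,0,0,0,0,1],[0,0,0,0,0,0,1],[0,0,0,0,0,0,1]]])

```text
time: 16.65
tcp_pos: [0.4383, 0.0086, 0.2146]
ee_rot: [-0.0, 0.981, 0.193, 0.0]
force: [4.9, -0.3, 1.0]
width: 0.0149
finger_force: 50.8
```

```bash
cat > ang.py <<'E'
from cloud import *
import sys
s=state();print(s["tcp_pos"],s["force"])
C=camera_params("wrist");p,_=grab_frame("wrist");new=p[:,:,::-1].copy();cv2.imwrite(f"pics/{sys.argv[1]}.png",new)
cam=-C["R"].T@C["t"];tcp=s["tcp_pos"];qn=np.array(s["ee_rot"])
from scipy.spatial.transform import Rotation as Ro
T=lambda q:Ro.from_quat([q[1],q[2],q[3],q[0]]).as_matrix()
Rt=T(qn);Rct=C["R"]@Rt;off=Rt.T@(cam-tcp)
def polar(img,tcp,q,z,hub):
    R=T(q);Rc=Rct@R.T;c=tcp+R@off
    th=np.radians(np.arange(0,360,.25))[:,None];r=np.arange(.014,.034,.0005)[None]
    P=np.stack([hub[0]+r*np.cos(th),hub[1]+r*np.sin(th),np.full(np.broadcast(r,th).shape,z)],-1)
    U=(P-c)@Rc.T@C["K"].T;U=U[...,:2]/U[...,2:]
    g=cv2.remap(img,U.astype(np.float32),None,cv2.INTER_LINEAR)
    hsv=cv2.cvtColor(g,cv2.COLOR_BGR2HSV);return hsv
def spokes(h):
    m=((h[...,0]>18)&(h[...,0]<28)&(h[...,1]>190)).mean(1)
    return m
hub=(.4757,-.0065)
old=cv2.imread("pics/wrist4.png")
qo=[.006,.981,.193,.001];qo=np.array(qo)/np.linalg.norm(qo)
a=polar(old,np.array([.43878,.01070,.20844]),qo,.193,hub);b=polar(new,tcp,qn,.199,hub)
for n,h in(("shut",a),("now",b)):
    m=spokes(h);t=np.arange(0,360,.25)
    for c0 in(40,160,280):
        pass
    k=np.radians(t);ph=np.degrees(np.angle((m*np.exp(3j*k)).sum()))/3
    print(n,"3-fold phase",ph%120, "mean",m.mean())
g=lambda h:h[...,2].astype(np.float32)
v=np.vstack([a[...,::1],]);cv2.imwrite("pics/pol.png",np.vstack([cv2.cvtColor(x,cv2.COLOR_HSV2BGR).transpose(1,0,2)[:,::2].repeat(4,0) for x in(a,b)]))
E
python3 ang.py w6
```

```text
[0.43831548 0.00858729 0.21457153] [ 4.91587798 -0.29302146  1.03945976]
shut 3-fold phase 47.57923180527764 mean 0.21778455284552847
now 3-fold phase 47.20776294445299 mean 0.21488821138211378
```

View pics/pol.png

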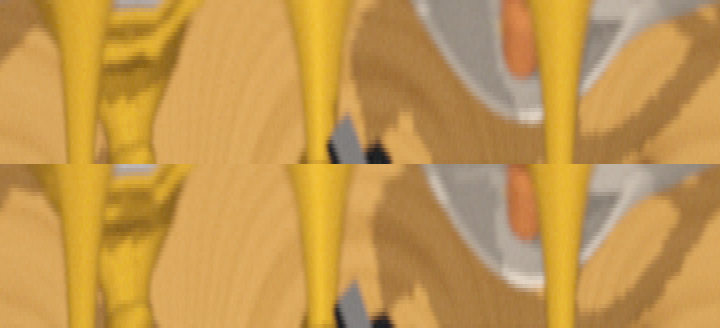

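```bash
python3 -c "
from workcell import *
print(job.close_job())"
```

```text
the job is handed in; nothing more can be done
None
```

The stopper is fully home, and the valve was wound shut to its stop and backed off two full turns. My last check, against the picture at the stop, put the wheel within about 1° and 6 mm up. The handle is still held at about 50 N, the arm stayed well above the beaker and spanner, and the job is handed in.

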